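Colour check: ink tub onto the grey card, matching sample plate held over it label up

TASK

First push the closed tub of red ink across the table to the middle of the grey viewing card. Then draw the red sample plate out of the rack by its clear end (the other end, frosted and labelled, is the one with the notched corner) and tip it label side up, at least halfway from upright to flat, with its frosted end about a hand's breadth over the middle of the tub's lid, touching nothing but your fingers. Finish while holding it still there, and do not disturb the blue plate, the green tub, the tape or the squeegee.

Things in the scene. Friction and masses are not known exactly. Their poses are not given: they have to be found in the camera images.
- card: Neutral grey viewing card, 150 x 150 mm, paper-thin, stuck to the green table with bits of yellow tape at its corners; it cannot move. Origin at its centre, on the table (z = 0). It lies at a new place and angle each time.
- red_tub: Closed round tub of red ink, upright and loose: straight sides 92 mm in diameter (too wide to grip), 62 mm high, white lid with a red dab, 0.3 to 0.65 kg. Origin at the centre of its underside; z up. Its yaw means nothing. It slides on the table with friction of about 0.5 to 0.7.
- rack: Fixed plywood rack, 150 (x) x 124 mm (y), 10 mm base, a 12 mm thick comb across each end (x = -58, +58 mm), 32 mm high above the table. Three 10 mm wide slots along x at y = -37.5, 0, +37.5 mm; plates stand in the outer two, with 1 mm play, and draw straight up, free after 25 mm. Origin: centre of its underside. New place and any yaw each time.
- red_plate: Red sample plate, acrylic, 150 (x) x 8 (y) x 64 mm (z), 0.09 kg, on its long edge in an outer slot: underside 10, top edge 74 mm above the table. Origin: middle of the underside. x from +15 to +75 mm is frosted; -75 to +15 is clear, the part to hold. Label and red ink patch are on the frosted end's +y face only. A 12 x 12 mm notch cuts the frosted end's top corner (x +63 to +75, z 52 to 64).
- red_plate_label (a point): Middle of the labelled face of the red plate's frosted end: x = +45, y = +4, z = +32 mm in the plate's frame; its axes are the plate's, so its y points straight out of the label. With the label facing you and the notch at the top, notch and frosted end are on your left. The label is a red patch over cream paper; the frosted end's top edge also has a red mark.
- blue_plate: Bystander: a plate of the same make and size with a blue ink patch, standing the same way round in the other outer slot, 75 mm away from the red plate. Origin and axes as for the red plate.
- green_tub: Bystander: closed tub of green ink, 92 mm in diameter, 62 mm high, loose; origin at the centre of its underside.
- tape: Bystander: roll of yellow tape lying flat, 80 mm in diameter, 25 mm high, loose; origin at the centre of its underside.
- squeegee: Bystander: wooden squeegee lying flat, 240 mm long along its y axis, about 70 mm wide, 22 mm high, loose; origin under the middle of its wooden grip, blade towards its +x.
Things that resemble listed ones, but are neither listed nor needed, are in the scene too. What is shaped like the red_plate but pink or yellow is not meant. Leave any purple look-alike of the red_tub alone.

How it is judged (in metres and radians):
On the way, in this order (a step that is already met when the one before it is completed fails the run):
1. the red tub stands still on the middle of the grey card (centres within 30 mm) while the red plate is still in the rack (horizontal distance between red_tub and card below 0.03 m and linear speed of red_tub below 0.02 m/s and angle between red_tub's own z axis and vertical below 0.1 rad and height (world z) of red_plate below 0.02 m), for 0.2 s.
2. the red plate is out of the rack, in the fingers (z of red_plate_label in the frame of rack above 0.08 m and contact force between red_plate and the fingers above 1 N and contact force between red_plate and rack below 0.1 N), for 0.2 s.
At the end, for the whole second after the job is handed in: Red tub upright on the card, centres within 30 mm. Red plate held still by its clear end (grasp over 45 mm from the label's middle), touching only the fingers; label within 60 degrees of straight up, its middle within 50 mm sideways of the tub's centre and 110 to 280 mm above the table (horizontal distance between red_tub and card below 0.03 m and angle between red_tub's own z axis and vertical below 0.1 rad and angle between red_plate_label's own y axis and vertical below 1.05 rad and horizontal distance between red_plate_label and red_tub below 0.05 m and height (world z) of red_plate_label between 0.11 and 0.28 m and contact force between red_plate and the fingers above 1 N and distance between the grasp point and red_plate_label above 0.045 m and contact force between red_plate and red_tub below 0.1 N and contact force between red_plate and blue_plate below 0.1 N and contact force between red_plate and rack below 0.1 N and contact force between red_plate and green_tub below 0.1 N and linear speed of red_plate below 0.03 m/s and angular speed of red_plate below 0.3 rad/s); the arm keeps its last pose, push and grip.
It fails at once if the red tub is lifted or tipped over (height (world z) of red_tub above 0.03 m or angle between red_tub's own z axis and vertical above 0.4 rad).
It fails at once if a bystander (blue plate, green tub, tape, squeegee) is moved by more than 30 mm (distance of any of blue_plate, green_tub, tape, squeegee from where it was at the start of the episode above 0.03 m).
It also fails if it takes over 53 s, if anything falls off the work surface, if the arm or the gripper's body presses on something with over 40 N, if the wrist force passes 120 N, or if a joint passes its speed limit or range.

ROBOT

A 6-joint arm with a two-finger parallel gripper is mounted at the origin on the work surface. World frame = base frame: x ahead of the robot, y to its left, z up, the work surface at z = 0. Lengths are in mm, angles in rad, forces in N, time in s.
With the tool pointing down it reaches from about 400 to 825 mm from the base axis. Payload 7 kg.
Tool frame: the origin (TCP) lies at the very end of the fingers, on their centre line; the grasp point (between the pads) lies 19 mm behind it; z points along the fingers, y is the direction in which the jaws open and shut (so a half turn about z gives the same grasp; the last joint's range is limited). The gripper opens to 88 mm and grips with 3 to 60 N. Pads are 19 mm wide; open, the fingers measure 130 mm over their backs; the gripper's body (78 mm by 193 mm) begins 47 mm behind the grasp point.
Start: joints at [1.401, 0.359, 0.012, 0, -1.224, -0.288], TCP at [298.338, 605.466, 226.561] pointing down, gripper open.
Joint ranges: [-3.07, 3.07], [-1.43, 2.12], [-1.02, 1.25], [-3.03, 1.67], [-3.05, -0], [-3.03, 3.03]. Speed limits (rad/s): [2.39, 2.39, 3.01, 3.14, 3.14, 3.14].

INTERFACE

Orientations are given as a unit quaternion [x, y, z, w].
In Python, from plant import bot gives the robot as it stands. Calls block until the motion is done:
- bot.move_ptp(position, orientation): joint-space move of the TCP to a pose.
- bot.line_to(position, velocity=150, ori=None): straight line of the TCP; ori=None keeps the orientation; velocity is the mean speed in mm/s.
- bot.move_joints(angles): joint-space move.
- bot.move_gripper(opening, force=None): finger opening in mm; force is the grip in N (None keeps the last); returns when the fingers have stopped.
- bot.pause(seconds).
- bot.solve_ik(position, orientation): joint angles nearest the present ones, or None.
- bot.read_state(): the state.
- bot.camera(name): name is "side" or "top" or "wrist"; returns the picture (400x640x3 uint8, red, green, blue); there is no depth.
- bot.get_calibration(name): a dict with "fx", "fy", "cx", "cy" (pixels), "distortion" ([k1, k2, p1, p2, k3] as OpenCV has them; the pictures are not rectified), "view" (4x4, takes a point from world to camera coordinates); the wrist camera has in their place "T_tool_cam" (4x4, takes a point from camera to tool coordinates, whose origin is the TCP and whose axes are the flange's). Camera axes: x right, y up, looking along -z (the intrinsics and any distortion apply to the point x, -y, -z); pixel columns grow to the right and rows downward; lengths in mm; the calibration is good to about 2 mm. A picture is of the moment at which its call begins: read the wrist's pose just before it. get_calibration takes no time and is no camera call.
A pose or a line that the arm cannot do raises bot.Unreachable and nothing moves.
- bot.close_job(): hands the job in, once; it reports no verdict.
The state is a dict: "t": time; "joint_pos": joint angles; "qvel": joint speeds; "tau": joint torques, N m; "tcp_pos": TCP position; "eef_rot": TCP orientation; "contact_force": force on the tool from outside, world axes, zero at the start; "moment": the same for the moment, N m; "width": finger opening in mm.
Only numpy, scipy, OpenCV 4.12 (cv2) and the standard library are available. Lean on these libraries where they do the work, as an engineer would, in place of code of your own. Each camera call takes 0.05 s, during which the arm holds its last target. There are 200 camera calls.

## Working session

There is one attempt and no reset: what is moved stays moved. The work goes in short steps, each a Python script; the robot and the scene stay as the last script left them, time stands still between calls to the robot, and variables do not carry over. Pictures are saved under pics/ and viewed, about 8 in all and at most 12, crops included, and the job is handed in when it is done.

```bash
ls; mkdir -p pics; cat > h.py <<'E'
import numpy as np, cv2
from plant import bot
from scipy.spatial.transform import Rotation as R
def save(n,im): cv2.imwrite(f'pics/{n}.png',im[:,:,::-1])
def cam(name,T=None):
    c=bot.get_calibration(name)
    K=np.array([[c['fx'],0,c['cx']],[0,c['fy'],c['cy']],[0,0,1]]);D=np.array(c['distortion'],float)
    if 'view' in c: W=np.linalg.inv(np.array(c['view']))
    else: W=T@np.array(c['T_tool_cam'])
    return K,D,W
def tool():
    s=bot.read_state();T=np.eye(4);T[:3,:3]=R.from_quat(s['eef_rot']).as_matrix();T[:3,3]=s['tcp_pos'];return T
def ray(C,uv):
    K,D,W=C
    p=cv2.undistortPoints(np.array(uv,float).reshape(-1,1,2),K,D).reshape(-1,2)
    d=np.c_[p[:,0],-p[:,1],-np.ones(len(p))]@W[:3,:3].T
    return W[:3,3],d
def plane(C,uv,z):
    o,d=ray(C,uv); return o+d*((z-o[2])/d[:,2])[:,None]
def proj(C,X):
    K,D,W=C; V=np.linalg.inv(W); p=np.atleast_2d(X)@V[:3,:3].T+V[:3,3]
    return cv2.projectPoints(p*[1,-1,-1],np.zeros(3),np.zeros(3),K,D)[0].reshape(-1,2)
E
python3 - <<'E'
from h import *
for n in('top','side'):
    im=bot.camera(n); save(n,im); np.save(n,im)
    K,D,W=cam(n); print(n,K[0,0],D,W.round(2).tolist())
T=tool(); im=bot.camera('wrist'); save('wrist0',im)
print(bot.get_calibration('wrist'), bot.read_state())
E
```

```text
pics
top 434.74086976934205 [-0.02358625  0.          0.          0.          0.        ] [[0.07, 0.98, -0.21, 349.72], [-1.0, 0.07, -0.02, -18.67], [-0.0, 0.21, 0.98, 952.48], [0.0, 0.0, 0.0, 1.0]]
side 471.9292302394339 [0.01386014 0.         0.         0.         0.        ] [[0.72, 0.47, -0.51, -4.52], [-0.69, 0.51, -0.52, -585.11], [0.01, 0.72, 0.69, 824.33], [0.0, 0.0, 0.0, 1.0]]
{'fx': 310.37610990282235, 'fy': 310.37610990282235, 'cx': 316.264959369659, 'cy': 200.4324239404123, 'distortion': array([-0.0480852,  0.       ,  0.       ,  0.       ,  0.       ]), 'T_tool_cam': array([[-1.66864263e-04,  9.50895525e-01,  3.09511993e-01,
         8.43654592e+01],
       [ 9.99999921e-01,  4.69694753e-05,  3.94818903e-04,
         9.13455563e-01],
       [ 3.60893912e-04,  3.09512034e-01, -9.50895457e-01,
        -1.58851705e+02],
       [ 0.00000000e+00,  0.00000000e+00,  0.00000000e+00,
         1.00000000e+00]])} {'t': 0.15, 'joint_pos': array([ 1.40107994e+00,  3.59188988e-01,  1.12845057e-02, -2.23263236e-04,
       -1.22411447e+00, -2.88120226e-01]), 'qvel': array([-2.12966631e-05, -2.75503453e-03,  1.56603599e-03,  1.40793934e-03,
        3.31775488e-04, -1.12926684e-05]), 'tau': array([-1.10374178e-03, -5.83275640e+01,  2.93288344e+01,  7.00108320e+00,
        8.71163065e-03, -1.00483835e-04]), 'tcp_pos': array([298.21583138, 605.14483189, 225.87176303]), 'eef_rot': array([ 9.73903618e-01, -2.26961138e-01, -6.86132173e-05,  6.16453406e-04]), 'contact_force': array([ 0.47699191, -0.61613574,  0.24301629]), 'moment': array([-0.07509856, -0.03250812,  0.02110115]), 'width': 87.59469407924284}
```

View pics/top.png

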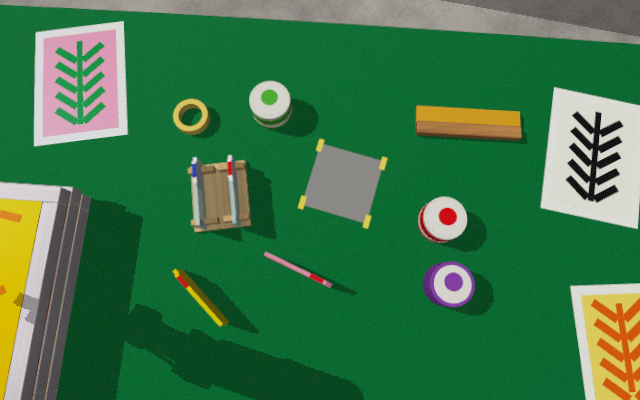

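View pics/side.png

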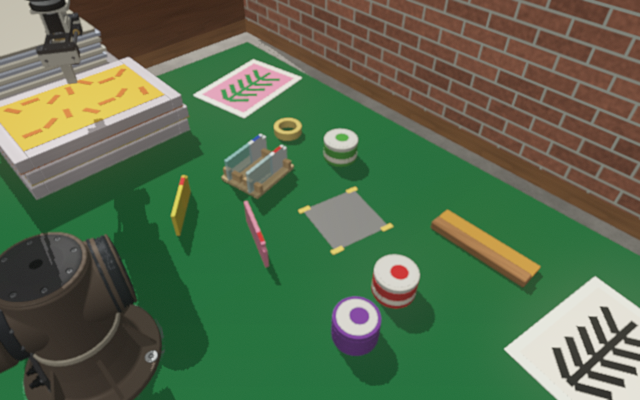

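Top view: the card is at about (343,183), the red tub at (443,219) with the purple one close below at (450,284). The rack is at (220,195), with the red plate in its right slot at (232,190) and its frosted, red-marked end up-image at (230,160). The squeegee is at (468,122), the green tub at (270,103) and the tape at (190,116). The side view agrees. Next I measure.

```bash
python3 - <<'E'
from h import *
rois={'top':dict(card=(295,135,95,95),tub=(412,190,62,60),rack=(180,145,80,95)),
      'side':dict(card=(295,180,105,80),tub=(365,250,60,62),rack=(215,130,85,72))}
for n in rois:
    im=np.load(n+'.npy'); C=cam(n); hsv=cv2.cvtColor(im,cv2.COLOR_RGB2HSV)
    def comp(m,roi):
        x,y,w,h=roi; k=np.zeros_like(m);k[y:y+h,x:x+w]=m[y:y+h,x:x+w]
        c=max(cv2.findContours(k,cv2.RETR_EXTERNAL,cv2.CHAIN_APPROX_NONE)[0],key=cv2.contourArea)
        return c.reshape(-1,2).astype(np.float32)
    g=((hsv[...,1]<50)&(hsv[...,2]>90)&(hsv[...,2]<190)).astype(np.uint8)
    c=comp(g,rois[n]['card']); P=plane(C,c,0)[:,:2].astype(np.float32)
    print(n,'card',cv2.minAreaRect(P))
    w=((hsv[...,1]<60)&(hsv[...,2]>150)).astype(np.uint8)
    c=cv2.convexHull(comp(w,rois[n]['tub'])).reshape(-1,2); P=plane(C,c,62)[:,:2].astype(np.float32)
    print(' lid',cv2.minEnclosingCircle(P),P.min(0),P.max(0))
    r=((hsv[...,1]>150)&((hsv[...,0]<6)|(hsv[...,0]>174))&(hsv[...,2]>100)).astype(np.uint8)
    c=comp(r,rois[n]['tub']); print(' red',plane(C,[c.mean(0)],62))
    c=comp(r,rois[n]['rack']); print(' platered px',c.mean(0),plane(C,[c.mean(0)],74))
im=np.load('top.npy'); a=im[140:245,170:270]; a=cv2.resize(a,None,fx=5.5,fy=5.5,interpolation=cv2.INTER_CUBIC)
b=np.load('side.npy')[125:205,215:300]; 
save('rackt',a)
E
```

```text
top card ((594.9804077148438, -65.02058410644531), (149.7821502685547, 150.54519653320312), 77.15794372558594)
 lid ((519.0512084960938, -278.04595947265625), 46.135597229003906) [ 473.18564 -322.6649 ] [ 564.37    -232.99435]
 red [[ 522.19068541 -283.51327146   62.        ]]
 platered px [229.37038 167.74074] [[590.62196362 177.44117687  74.        ]]
side card ((595.0494384765625, -64.28829193115234), (151.18386840820312, 151.74456787109375), 77.30615997314453)
 lid ((518.076904296875, -278.3388671875), 46.780128479003906) [ 472.4321  -323.74673] [ 564.6088 -233.0691]
 red [[ 473.9697042  -304.87913769   62.        ]]
 platered px [276.72726 149.27272] [[589.03320464 177.06667804  74.        ]]
```

View pics/rackt.png

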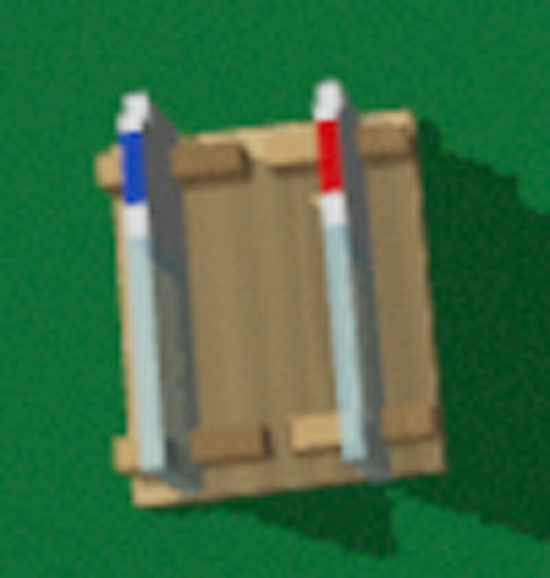

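Both views agree: card centre (595,-65), tub (518.5,-278) with radius 46. I'll compute the plate pose and check the IK of the whole plan before moving.

```bash
cat > plan.py <<'E'
from h import *
CARD=np.array([595,-64.7]);TUB=np.array([518.5,-278.2])
def down(yvec):
    y=np.array([yvec[0],yvec[1],0.]);y/=np.linalg.norm(y);z=np.array([0,0,-1.]);return np.c_[np.cross(y,z),y,z]
def q(Rm): return R.from_matrix(Rm).as_quat()
def final(phi,s,gx,gz,psi,th,xy,zl):
    """tool pose that brings the label to xy,zl; s=sign of tool y along plate y"""
    Rpt=down([0,s]); Rf=R.from_euler('z',psi).as_matrix()@R.from_euler('x',th).as_matrix()
    lab=np.array([45,4,32.]);tcp=np.array([gx,0,gz-19.])
    return np.array([*xy,zl])+Rf@(tcp-lab), Rf@Rpt
E
python3 - <<'E'
from plan import *
C=cam('top')
P=plane(C,[(234.4,222.7),(230,168.2)],74);print(P)
d=P[1]-P[0];phi=np.arctan2(d[1],d[0]);print('phi deg',np.degrees(phi))
u=(CARD-TUB);u/=np.linalg.norm(u);lat=np.array([-u[1],u[0]])
for s in(1,-1):
    for k in(-80,-48): 
        p=TUB+k*u if k==-80 else CARD+k*u
        print('push',s,k,p.round(0),np.round(bot.solve_ik([*p,15],q(down(s*lat))),2))
ux=np.array([np.cos(phi),np.sin(phi)]);uy=np.array([-ux[1],ux[0]]);
g=P[0][:2]+ux*(75-35)
for s in(1,-1):
    print('grasp',s,g,[np.round(bot.solve_ik([*g,z],q(down(s*uy))),2) for z in(38,180)])
    for psi in range(-180,180,20):
        p,Rf=final(phi,s,-35,46,np.radians(psi),np.radians(60),CARD,170)
        j=bot.solve_ik(p,q(Rf)); 
        if j is not None: print(s,psi,p.round(0),np.round(j,2))
E
```

```text
[[475.2866979  154.18382329  74.        ]
 [589.71722472 176.00700041  74.        ]]
phi deg 10.79728805505013
push 1 -80 [ 492. -354.] [-0.3   0.46 -0.38  0.   -0.73 -0.04]
push 1 -48 [ 579. -110.] [ 0.14  0.44 -0.42  0.   -0.71 -0.49]Traceback (most recent call last):
  File "<stdin>", line 9, in <module>
    return _wrapfunc(a, 'round', decimals=decimals, out=out)
    return _wrapit(obj, method, *args, **kwds)
    result = getattr(arr, method)(*args, **kwds)
TypeError: unsupported operand type(s) for *: 'NoneType' and 'float'
```

```bash
python3 - <<'E'
from plan import *
phi=np.radians(10.8)
ux=np.array([np.cos(phi),np.sin(phi)]);uy=np.array([-ux[1],ux[0]]);g=np.array([475.3,154.2])+ux*40
for s in(1,-1):
    print('grasp',s,g,[bot.solve_ik([*g,z],q(down(s*uy))) for z in(38,180)])
    for psi in range(-180,180,20):
        p,Rf=final(phi,s,-35,46,np.radians(psi),np.radians(55),CARD,170)
        j=bot.solve_ik(p,q(Rf)); 
        if j is not None: print(s,psi,p.round(0),np.round(j,2))
E
```

```text
grasp 1 [514.59149003 161.69525258] [array([ 6.67988177e-01,  3.39264276e-01, -5.16553213e-01, -4.44089210e-16,
       -7.14978838e-01, -2.05028895e+00]), array([ 0.66798818,  0.17302021, -0.35451016,  0.        , -1.04326596,
       -2.05028895])]
1 -180 [675. -67. 164.] [ 0.53  0.6  -0.41  0.82 -1.31  0.5 ]
1 -160 [671. -39. 164.] [ 0.55  0.46 -0.7   1.13 -1.09  0.46]
1 -140 [657. -15. 164.] [ 0.43  0.32 -0.95  1.62 -0.91  0.36]
1 -100 [611.  14. 164.] [-0.35  0.07 -0.82 -2.65 -0.31 -0.37]
1 -80 [583.  14. 164.] [-0.06  0.01 -0.59 -1.46 -0.2  -1.55]
1 -60 [557.   5. 164.] [-0.33  0.08 -0.53 -1.32 -0.69 -1.32]
1 -40 [535. -12. 164.] [-0.45  0.21 -0.39 -1.15 -1.06 -1.16]
1 -20 [520. -36. 164.] [-0.47  0.36 -0.2  -0.99 -1.34 -1.04]
1 0 [515. -63. 164.] [-0.42  0.49 -0.01 -0.84 -1.59 -0.93]
1 20 [519. -90. 164.] [-0.35  0.62  0.18 -0.7  -1.81 -0.8 ]
1 40 [ 533. -115.  164.] [-0.25  0.73  0.35 -0.55 -1.99 -0.64]
1 60 [ 553. -133.  164.] [-0.13  0.82  0.47 -0.37 -2.11 -0.43]
1 80 [ 579. -143.  164.] [-0.01  0.89  0.51 -0.16 -2.14 -0.18]
1 100 [ 607. -144.  164.] [ 0.11  0.91  0.46  0.06 
[... 756 characters left out ...]
2   1.6 ]
-1 -60 [557.   5. 164.] [-0.33  0.08 -0.53 -1.32 -0.69  1.82]
-1 -40 [535. -12. 164.] [-0.45  0.21 -0.39 -1.15 -1.06  1.98]
-1 -20 [520. -36. 164.] [-0.47  0.36 -0.2  -0.99 -1.34  2.1 ]
-1 0 [515. -63. 164.] [-0.42  0.49 -0.01 -0.84 -1.59  2.21]
-1 20 [519. -90. 164.] [-0.35  0.62  0.18 -0.7  -1.81  2.34]
-1 40 [ 533. -115.  164.] [-0.25  0.73  0.35 -0.55 -1.99  2.5 ]
-1 60 [ 553. -133.  164.] [-0.13  0.82  0.47 -0.37 -2.11  2.71]
-1 80 [ 579. -143.  164.] [-0.01  0.89  0.51 -0.16 -2.14  2.96]
-1 120 [ 633. -135.  164.] [ 0.23  0.88  0.32  0.26 -1.94 -2.87]
-1 140 [ 655. -118.  164.] [ 0.34  0.81  0.12  0.43 -1.75 -2.73]
-1 160 [670. -94. 164.] [ 0.45  0.71 -0.13  0.61 -1.53 -2.66]
```

Plan is feasible (s=+1, psi=0). Pushing now.

```bash
python3 - <<'E'
from plan import *
u=(CARD-TUB);u/=np.linalg.norm(u);lat=np.array([-u[1],u[0]]);Q=q(down(lat))
a=TUB-78*u; e=CARD-48*u
bot.move_gripper(50)
bot.move_ptp([*a,170],Q); bot.line_to([*a,15],150)
print(bot.read_state()['tcp_pos'],bot.read_state()['width'])
bot.line_to([*(TUB-45*u),15],60)
print(bot.read_state()['contact_force'])
bot.line_to([*(e-25*u),15],90); bot.line_to([*e,15],40)
s=bot.read_state();print(s['t'],s['tcp_pos'],s['contact_force'])
bot.line_to([*(e-40*u),15],120); bot.line_to([*(e-50*u),170],200)
phi=np.radians(10.8);ux=np.array([np.cos(phi),np.sin(phi)]);uy=np.array([-ux[1],ux[0]]);g=np.array([475.3,154.2])+ux*40
bot.move_ptp([*g,180],q(down(uy)))
T=tool(); w=bot.camera('wrist'); np.save('w1',w);np.save('w1T',T)
t=bot.camera('top'); np.save('top2',t)
save('two',np.vstack([cv2.resize(t,None,fx=.7,fy=.7),cv2.resize(w,None,fx=.7,fy=.7)])); save('w1',w)
C=cam('top');hsv=cv2.cvtColor(t,cv2.COLOR_RGB2HSV)
m=((hsv[...,1]<60)&(hsv[...,2]>190)).astype(np.uint8)
for c in cv2.findContours(m,cv2.RETR_EXTERNAL,cv2.CHAIN_APPROX_NONE)[0]:
    if cv2.contourArea(c)>600:
        P=plane(C,c.reshape(-1,2),62)[:,:2].astype(np.float32);print(cv2.minEnclosingCircle(P))
print(bot.read_state()['t'])
E
```

```text
[ 492.86707561 -351.88963349   15.86394643] 50.20907540153544
[-0.13755683  0.56940927 -0.64849447]
9.4 [ 579.23258232 -109.51612062   15.13618475] [ 0.10981952 -1.35949963 -0.5930737 ]
((295.1483154296875, -616.4234619140625), 128.52841186523438)
((595.957763671875, -63.87294006347656), 44.884613037109375)
((677.1749877929688, -600.9982299804688), 171.49635314941406)
((756.0051879882812, 110.1030502319336), 44.35590744018555)
((814.899658203125, 548.733642578125), 139.98358154296875)
12.3667
```

View pics/two.png

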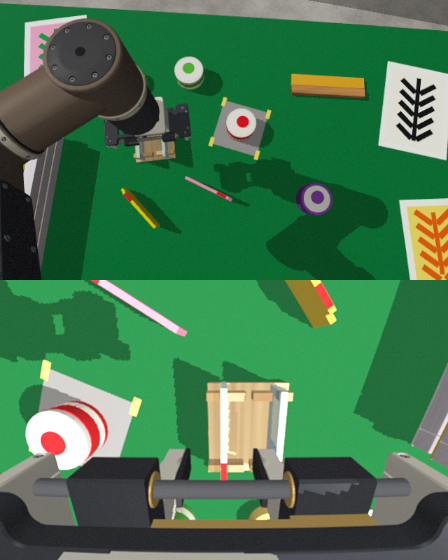

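The tub sits at (596,-64), within 2 mm of the card's centre. In the wrist picture the red plate lies centred between the fingers at about column 318 (full scale). I'll zoom in to measure its line.

```bash
python3 - <<'E'
from h import *
w=np.load('w1.npy'); save('w1c',cv2.resize(w[135:295,260:450],None,fx=4,fy=3.5,interpolation=cv2.INTER_CUBIC))
C=cam('wrist',np.load('w1T.npy'))
hsv=cv2.cvtColor(w,cv2.COLOR_RGB2HSV)
r=((hsv[...,1]>150)&((hsv[...,0]<6)|(hsv[...,0]>174))&(hsv[...,2]>100))[255:300,290:350]
y,x=np.nonzero(r);print('redmark px',x.mean()+290,y.mean()+255,plane(C,[(x.mean()+290,y.mean()+255)],74))
phi=np.radians(10.8);ux=np.array([np.cos(phi),np.sin(phi)]);uy=np.array([-ux[1],ux[0]])
P0=np.array([475.3,154.2]);print(proj(C,[[*(P0+ux*k+uy*j),74] for k in(0,60,115) for j in (-4,4)]).round(1))
E
```

```text
redmark px 319.4789473684211 273.85263157894735 [[588.9002255  177.93151155  74.        ]]
[[312.9 155. ]
 [322.3 155. ]
 [313.1 220.3]
 [321.9 220.3]
 [313.3 272.9]
 [321.5 272.9]]
```

View pics/w1c.png

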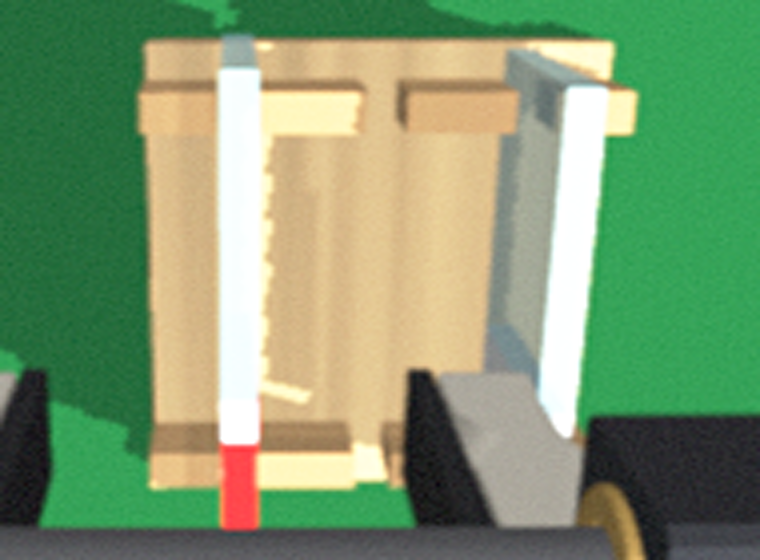

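The plate is parallel to the estimate and about 1.7 mm off towards +uy. I'll correct for that, grasp and lift.

```bash
python3 - <<'E'
from plan import *
phi=np.radians(10.8);ux=np.array([np.cos(phi),np.sin(phi)]);uy=np.array([-ux[1],ux[0]]);g=np.array([475.3,154.2])+ux*40+1.7*uy
bot.move_gripper(42)
Q=q(down(uy))
bot.line_to([*g,110],150,ori=Q); bot.line_to([*g,38],80)
print(bot.read_state()['contact_force'],bot.read_state()['tcp_pos'])
bot.move_gripper(0,35)
s=bot.read_state();print(s['width'],s['contact_force'],s['tcp_pos'])
bot.line_to([*g,75],50); bot.line_to([*g,160],120); bot.pause(.4)
s=bot.read_state();print(s['t'],s['width'],s['contact_force'],s['tcp_pos'])
T=tool(); w=bot.camera('wrist'); sd=bot.camera('side')
save('lift',np.hstack([w[150:330,180:460],sd[80:260,160:440]]))
E
```

```text
[ 0.15660883 -0.15017837 -0.5017201 ] [514.61760402 163.58914098  38.44424009]
7.858691037381647 [-0.4292308  -0.3931818   1.12664342] [514.2841444  163.3822404   38.07142417]
17.2667 7.739408601350404 [ 0.72391183  0.37481997 -0.86520831] [514.19760763 163.31923596 159.68166182]
```

View pics/lift.png

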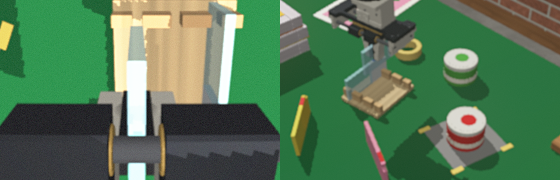

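The plate is out and held: width 7.7 mm, and the side view shows it clear of the rack. Next I carry and tip it.

```bash
python3 - <<'E'
from plan import *
bot.line_to([514.2,163.3,240],150)
XY=(596,-64)
for z,mv in((220,0),(170,1)):
    p,Rf=final(0,1,-35,47,0.,np.radians(57),XY,z)
    (bot.line_to(p,80) if mv else bot.move_ptp(p,q(Rf)))
bot.pause(.6)
s=bot.read_state();T=tool();print(s['t'],s['width'],s['contact_force'],p,s['tcp_pos'],np.abs(T[:3,:3]-Rf).max())
t=bot.camera('top');sd=bot.camera('side');np.save('t3',t);np.save('s3',sd)
# predicted label & plate corners
Rp=T[:3,:3]@down([0,1]).T; o=T[:3,3]-Rp@np.array([-35,0,28.])
lab=o+Rp@[45,4,32];print('label',lab,'angle',np.degrees(np.arccos(Rp[2,1])))
pts=[o+Rp@np.array(v) for v in([75,4,0],[75,4,52],[15,4,0],[15,4,64],[45,4,32])]
for n,im in(('top',t),('side',sd)):
    for a in proj(cam(n),pts): cv2.circle(im,tuple(int(v) for v in a.round()),1,(255,0,255),-1)
save('fin',np.hstack([cv2.resize(t[120:260,280:420],None,fx=2.8,fy=2.8),cv2.resize(sd[140:280,280:420],None,fx=2.8,fy=2.8)]))
E
```

```text
20.7333 7.9307340362274275 [-0.54847028 -0.66480682 -1.36570753] [516.         -62.82387387 164.46676159] [516.00947974 -62.82787089 164.53950619] 0.00013379619559829436
label [596.00875428 -64.00248624 170.08354375] angle 33.00465397263676
```

View pics/fin.png

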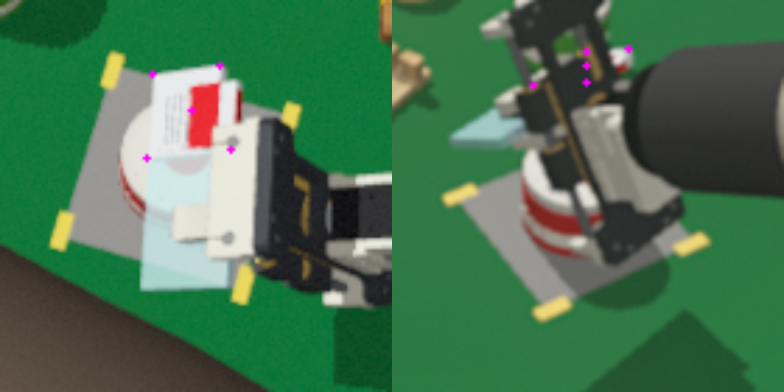

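The label is up, about 33° from vertical. Its predicted middle and corners land on the label in the top view, and the tub is still centred on the card. The tool reads about 1.6 N, near the noise. Handing in.

```bash
python3 - <<'E'
from h import *
s=bot.read_state();print(s['t'],s['width'],s['contact_force'],abs(s['qvel']).max())
bot.close_job()
E
```

```text
20.8333 8.01434482298376 [-0.56962942  0.56987245 -1.19016888] 0.0010758724641801944
the job is handed in; nothing more can be done
```

The job is done and handed in at t ≈ 20.8 s of the 53 s allowed. The interface gives no verdict, so what follows rests on my own checks.

- **Red tub:** I pushed it about 227 mm onto the card with the fingers part-open around its side. The top camera then put it at (596, -64), against a card centre of (595, -65), so they are within 2 mm. After tipping the plate I checked the tub only by eye: it was still on the card.
- **Red plate:** I gripped it by the clear end at 35 N, with the grasp point about 80 mm from the label's middle. I drew it straight up and tipped it 57° from upright, so the label is 33° off straight up. The arm pose puts the label's middle at (596, -64, 170 mm), right over the tub. The top view agrees; in the side view the arm hid the label.
- **Final state:** The plate was held still, with finger opening 8.0 mm, joint speeds about 0.001 rad/s and tool force about 1.4 N, near the sensor noise.
- **Disagreements:** The close wrist view put the plate 1.7 mm off the first estimate, and I corrected for that before gripping.
- **Not measured:** I did not measure the bystanders' positions at the end. In the picture after the push they looked to be where they started, apart from the rack area under the arm. The arm reported no unusual forces at any point I checked.

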